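# Feed one scan reference puck and nudge it aside

## Robot

A 6-joint arm with a two-finger parallel gripper is mounted at the origin on a cart in front of the work surface, level with it; the furniture and walls round the work are solid. World frame = base frame: x ahead of the robot, y to its left, z up, the work surface at z = 0. Lengths are in m, angles in degrees, forces in N, time in s.
With the tool pointing down it reaches from about 0.3 to 0.75 m from the base axis. Payload 8.5 kg.
Tool frame: the origin (TCP) lies midway between the tips of the shut fingers; the grasp point (between the pads) lies 19 mm behind it (env.grip_depth is the distance from the TCP to the grasp point, in m); x points along the fingers, y is the direction in which the jaws open and shut, and the axes are right-handed (so a half turn about x gives the same grasp; the last joint's range is limited). The gripper opens to 85 mm and grips with 20 to 120 N. Pads are 22 mm wide; open, the fingers measure 114 mm over their backs; the gripper's body (76 mm by 85 mm) begins 54 mm behind the grasp point. The pads swing forward as they close: fully open they stand 13 mm farther back than shut.
Start: joints at [64.555, 21.807, 74.336, -0, 83.858, -12.336], TCP at [0.125, 0.536, 0.231] pointing down, gripper open.
Joint ranges: [-178.18, 178.18], [-50.72, 133.34], [12.68, 142.11], [-81.47, 261.47], [9.98, 163.14], [-165.26, 165.26]. Speed limits (degrees/s): [136.94, 136.94, 180, 180, 180, 180].

## Interface

Orientations are given as a 3x3 rotation matrix whose columns are the frame's x, y, z axes.
In Python, from rig import env gives the robot as it stands.
- The arm moves only by the tool play_rows, never from a script. Its arguments are lists of equal length, an entry for each row: "travel": the shift along the world's x, y, z in cm, a list of three; "rotation": the turn, a rotation vector about the world's x, y, z in rad, a list of three; "claw": the finger opening in cm, from 0 to 8.54. A call has 1 to 12 rows; each row shifts and turns the pose as measured when the row begins; what a row does not reach is not made up. A row lasts 1/12 s, in which the tool goes at most 41.7 mm and 7.16 degrees, less where a joint would pass 70% of its speed; a pose out of reach is approached as far as the arm can. A call is refused whole if a number of a shift passes 4.17 or a number of a turn 0.125, either way. A call with a gripper value outside its range is refused whole. The fingers move at their own pace and stop on an object; "squeeze" is the grip in N (left out, the last holds). Time passes only in rows, so rows that do not move let the fingers close. It gives the time, the measured TCP pose, the force and the opening at its end, in the units of the state.
- env.observe(): the state, without advancing time (a new reading comes with each control period).
- env.get_image(name): name is "scene" or "top" or "wrist"; returns the picture (384x512x3 uint8, red, green, blue); there is no depth.
- env.camera_info(name): a dict with "vertical_fov" (degrees; the focal length in pixels is half the picture's height over the tangent of half this angle, whatever the lens; pixels are square), "cx", "cy" (the principal point, pixels), "eye" and "rotation" of the camera in the world. Camera axes: x right, y down, z forward; pixel columns grow to the right and rows downward; lengths in m; the calibration is good to about 2 mm. The wrist camera is an equidistant fisheye: a pixel r from the principal point sees the ray r / f radians off the axis. A picture is of the moment at which its call begins: read the wrist's pose just before it. camera_info takes no time and is no camera call; for the wrist camera it gives the pose at the moment of the call.
- env.close_job(): hands the job in, once; it reports no verdict.
The state is a dict: "time_s": time; "q": joint angles; "qvel": joint speeds; "joint_efforts": joint torques, N m; "position": TCP position; "tool_rot": TCP orientation; "ft_force": force on the tool from outside, world axes, zero at the start; "wrist_torque": the same for the moment, N m; "grip_width": finger opening in m.
Only numpy, scipy, OpenCV 4.12 (cv2) and the standard library are available. Lean on these libraries where they do the work, as an engineer would, in place of code of your own. Each camera call takes 0.05 s, during which the arm holds its last target.

## Task

Press the blue plunger of the puck dispenser once, all the way down, and let it come back up, so that a single reference puck is fed out onto the metal apron. Then nudge that puck sideways with the fingertips until it lies flat inside the white ring on the green plate. Do not grasp or lift the puck, feed out no second one, and leave the other things on the desk where they are.

Things in the scene. Friction and masses are not known exactly. Their poses are not given: they have to be found in the camera images.
- dispenser: Fixed white puck dispenser; origin on the desk under the magazine's centre; x points from apron to plunger (roughly away from the robot), y left. Magazine 49 mm square, 48 high, front face at x=-24.5 mm. Housing behind it to x=+82, 51 wide, 50 high (collar 54), plunger at x=+52. Flat apron in front: 5 mm high, 140 wide in y, x=-24 to -88, then a 6 mm thick lip 9 mm high; its left and right ends are open.
- plunger (a joint): Travel of the vertical plunger: 0 up, 0.024 m fully pressed. A spring returns it (3 N at the top, 7 N at the bottom; pressing takes up to about 12 N). It drives a hidden pusher toward the dispenser's -x, 2.25 times as far, which shoves the lowest puck out onto the apron; as it rises the pusher withdraws and the stack drops. Each full stroke feeds one puck.
- plunger_top (a point): Centre of the top of the blue plunger cap (34 mm diameter), 84.5 mm above the desk when up, 60.5 mm when fully pressed.
- magazine (a point): Point on the dispenser's floor (5 mm above the desk) at the centre of the magazine, under the stack of pucks.
- apron (a point): Point on top of the apron (5 mm above the desk) about where the centre of a fed-out puck comes to lie, 52 mm in front of the magazine's centre; the puck may slide up to 16 mm further, to the lip.
- puck_1: Lowest puck in the magazine, the one that is fed out: black disc, 40 mm diameter, 12 mm thick, 40 g, a white dot on top. Origin at the centre of its underside, z up.
- puck_2: Second puck in the magazine, same as puck_1; must stay inside.
- puck_3: Top puck in the magazine, same as puck_1; must stay inside.
- green_plate: Fixed green plate, 84 x 84 mm, 3 mm high, beside the left or right end of the apron (which side varies), 2 mm lower than the apron; origin at the centre of its underside. Plate centre 115 mm sideways of the dispenser's axis.
- green_ring (a point): Centre of the white ring on top of the green plate, 3 mm above the desk. The ring is 68 mm inside and 74 mm outside in diameter, a painted mark without height.
- grey_plate: Fixed grey plate like the green one, at the other end of the apron; not to be used.
- putty: Firm green block of putty, 36 x 59 mm, 23 mm high, lying loose beside the dispenser; origin at the centre of its underside.
- lens_cap: Black round lens cap, 54 mm diameter, 10 mm high, lying loose near the dispenser; origin at the centre of its underside.
- finds_box: Closed brown cardboard box, 64 x 89 x 40 mm, standing loose behind the dispenser; origin at the centre of its underside.
- sherd: Loose reddish-brown pottery sherd, 47 x 61 x 16 mm, lying on the robot's side of the dispenser; origin at the centre of its underside.

How it is judged:
By the outcome, as a careful person would: the job done as asked, in the order asked, and still so for the second after the job is handed in, with the robot touching nothing.
It also fails if it takes over 45 s, if anything falls off the work surface, if the arm or the gripper's body presses on something with over 40 N, if the wrist force passes 120 N, or if a joint passes its speed limit or range.

## Working session

There is one attempt and no reset: what is moved stays moved. The work goes in short steps, Python scripts to look and compute and a tool call to move; the robot and the scene stay as the last step left them, time stands still between calls to the robot, and variables do not carry over. Pictures are saved under pics/ and viewed, and the job is handed in when it is done.

Besides the shell and the picture viewer there is one more tool, called after "Request:" as name(argument=value, ...) on one line, values as JSON. play_rows: Moves the arm, as the interface text tells. Its arguments: {"type":"object","properties":{"travel":{"type":"array","items":{"type":"array","items":{"type":"number"}}},"rotation":{"type":"array","items":{"type":"array","items":{"type":"number"}}},"claw":{"type":"array","items":{"type":"number"}},"squeeze":{"type":"number"}},"required":["travel","rotation","claw"]}

```bash
mkdir -p pics; ls
python3 - <<'E'
from rig import env
import cv2
for n in ("scene","top"):
    im=env.get_image(n); cv2.imwrite(f"pics/{n}0.png",im[:,:,::-1]); 
    print(n,env.camera_info(n))
print(env.observe())
E
```

```text
pics
scene {'vertical_fov': 54.04641121856555, 'cx': 257.23259817495034, 'cy': 189.84303507606276, 'eye': array([ 0.12044448, -0.58953641,  0.68656488]), 'rotation': array([[ 0.74916462, -0.45328219,  0.48299858],
       [-0.66217052, -0.53100813,  0.52873487],
       [ 0.01681007, -0.71593688, -0.69796261]])}
top {'vertical_fov': 48.5244525479357, 'cx': 257.0800077933779, 'cy': 192.32359493476048, 'eye': array([ 0.45233929, -0.17289849,  0.99603475]), 'rotation': array([[-0.01261806, -0.99792909,  0.06307391],
       [-0.99954013,  0.01432761,  0.02672537],
       [-0.02757373, -0.06270769, -0.99765096]])}
{'time_s': 0.1, 'q': array([ 6.45540163e+01,  2.18375473e+01,  7.43780058e+01, -7.37120723e-04,
        8.38595939e+01, -1.23335545e+01]), 'qvel': array([-0.03024972, -0.02900179, -0.10911817,  0.0809    ,  0.01325719,
        0.04164889]), 'joint_efforts': array([ 3.84868879e-03, -4.49218869e+01, -2.31663179e+01, -1.63384780e-04,
        3.59256032e-03,  2.57681023e-05]), 'position': array([0.1246448 , 0.53542292, 0.23078377]), 'tool_rot': array([[-5.51975080e-04,  2.26860884e-01,  9.73927017e-01],
       [-1.18982402e-03,  9.73926327e-01, -2.26861397e-01],
       [-9.99999140e-01, -1.28402360e-03, -2.67658534e-04]]), 'ft_force': array([-0.13111395,  0.84870649,  0.3213326 ]), 'wrist_torque': array([-0.01756904, -0.05937471, -0.00310781]), 'grip_width': 0.08532242853733175}
```

View pics/top0.png

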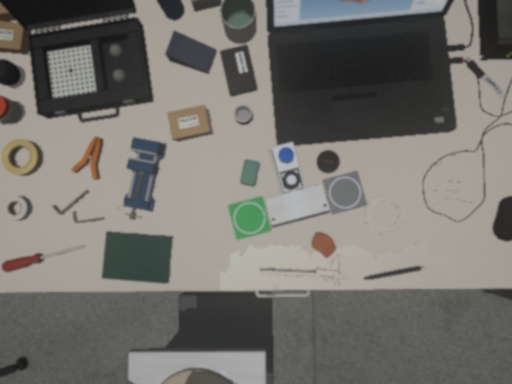

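View pics/scene0.png

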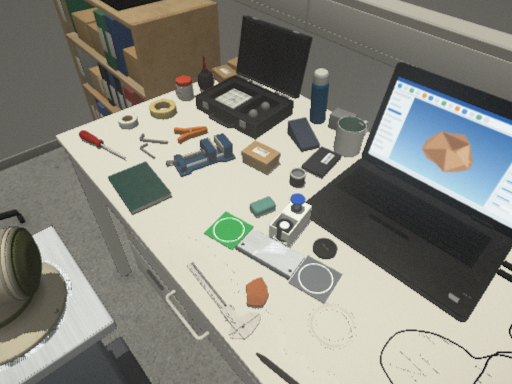

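The top view shows the dispenser with the blue plunger at about (287,155), the green plate on its left (250,217) and the grey plate on its right (345,193). The putty is at (250,172), the lens cap at (328,161) and the sherd at (323,244).

```bash
cat > h.py <<'E'
import numpy as np, cv2
from rig import env
def ray(ci,H,u,v):
    f=H/2/np.tan(np.radians(ci['vertical_fov']/2))
    d=np.array([(u-ci['cx'])/f,(v-ci['cy'])/f,1.0]); return ci['eye'],ci['rotation']@d
def cast(name,u,v,z):
    e,d=ray(env.camera_info(name),384,u,v); return e+d*(z-e[2])/d[2]
def blobs(m,amin=20):
    cs,_=cv2.findContours(m.astype(np.uint8),cv2.RETR_EXTERNAL,cv2.CHAIN_APPROX_NONE)
    return [c for c in cs if cv2.contourArea(c)>=amin]
E
python3 - <<'E'
from h import *
for n in ("top","scene"):
    im=cv2.imread(f"pics/{n}0.png"); hsv=cv2.cvtColor(im,cv2.COLOR_BGR2HSV); h,s,v=[hsv[:,:,i].astype(int) for i in range(3)]
    g=(abs(h-65)<15)&(s>130)&(v>60)
    for c in blobs(g,200):
        r=cv2.minAreaRect(c); b=cv2.boxPoints(r); print(n,"green",r,[cast(n,*p,0.003)[:2].round(4).tolist() for p in b],cast(n,*r[0],0.003).round(4))
    bl=(abs(h-115)<12)&(s>150)&(v>90)
    for c in blobs(bl,20):
        r=cv2.fitEllipse(c); 
        if (260<r[0][0]<320): print(n,"blue",r,cast(n,*r[0],0.0845).round(4))
im=cv2.imread("pics/top0.png")[100:270,200:400]; cv2.imwrite("pics/topc.png",cv2.resize(im,None,fx=4,fy=3.5,interpolation=2))
im=cv2.imread("pics/scene0.png")[170:320,190:370]; cv2.imwrite("pics/scenec.png",cv2.resize(im,None,fx=4,fy=4,interpolation=2))
E
```

```text
top blue ((285.9527587890625, 153.9648895263672), (8.848917007446289, 9.401481628417969), 135.1582489013672) [ 0.5918 -0.2117  0.0845]
scene green ((228.0, 229.5), (19.0, 26.0), 90.0) [[0.4478, -0.0836], [0.4951, -0.1241], [0.4583, -0.1685], [0.4132, -0.1297]] [ 0.4532 -0.127   0.003 ]
scene blue ((297.3595275878906, 198.64041137695312), (8.385047912597656, 12.508262634277344), 98.08782196044922) [ 0.5868 -0.2131  0.0845]
```

View pics/topc.png

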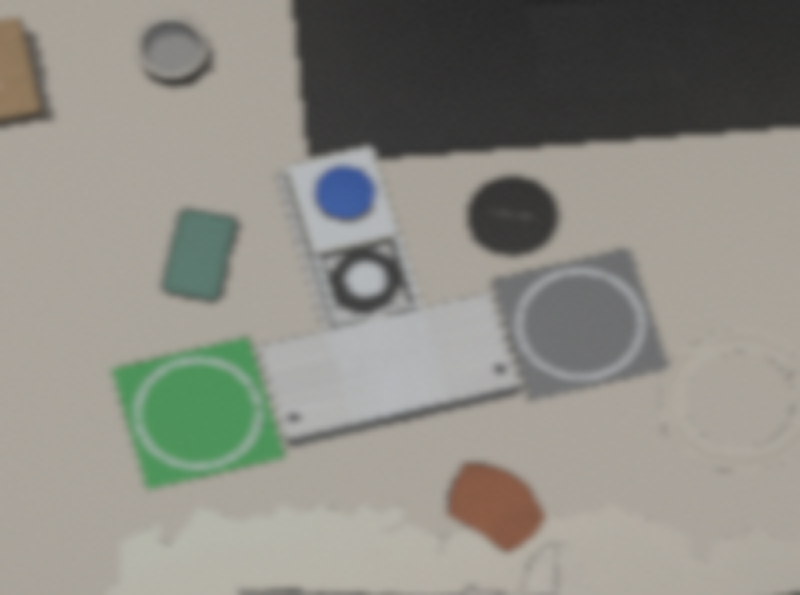

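View pics/scenec.png

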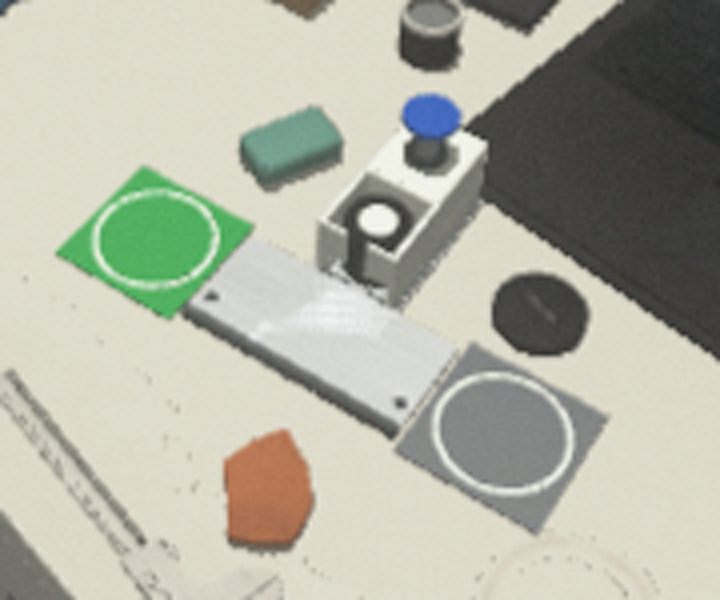

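Run:
```python
from h import *
im=cv2.imread("pics/top0.png"); print(im[205,240],im[217,250],im[153,286],im[193,345],im[183,332],im[207,300])
# green by lower sat
b,g,r=[im[:,:,i].astype(int) for i in range(3)]
m=(g-r>50)&(g-b>30)
for c in blobs(m,100):
    R=cv2.minAreaRect(c);print("green",R,cast("top",*R[0],0.003).round(4),[cast("top",*p,0.003)[:2].round(3).tolist() for p in cv2.boxPoints(R)])
m=((b-r>70))
for c in blobs(m[100:230,260:310],10):
    R=cv2.fitEllipse(c+np.array([260,100]));print("blue",R,cast("top",*R[0],0.0845).round(4))
gm=(im.max(2)<150)&(im.max(2)-im.min(2)<30); gm[:165]=0;gm[:,:318]=0;gm[222:]=0;gm[:,375:]=0
for c in blobs(gm,200):
    R=cv2.minAreaRect(c);print("grey",R,cast("top",*R[0],0.003).round(4),[cast("top",*p,0.003)[:2].round(3).tolist() for p in cv2.boxPoints(R)])
```

```text
[139 163 130] [ 90 146  77] [152  89  60] [112 111 110] [151 149 147] [183 182 180]
green ((249.00001525878906, 217.50001525878906), (26.16295051574707, 26.16295051574707), 45.0) [ 0.4566 -0.1267  0.003 ] [[0.457, -0.084], [0.5, -0.127], [0.456, -0.17], [0.414, -0.126]]
blue ((285.8343505859375, 154.6786651611328), (12.060258865356445, 12.278380393981934), 36.46342849731445) [ 0.5903 -0.2114  0.0845]
grey ((338.44561767578125, 193.59326171875), (37.308712005615234, 50.44056701660156), 75.25643920898438) [ 0.5094 -0.3354  0.003 ] [[0.538, -0.268], [0.566, -0.382], [0.482, -0.402], [0.453, -0.289]]
```

Run:
```python
from h import *
def T(p): return [(200+x/4,100+y/3.5) for x,y in p]
def S(p): return [(190+x/4,170+y/4) for x,y in p]
G={"top":T([(113,370),(252,337),(284,458),(147,488)]),"scene":S([(145,165),(253,227),(167,319),(56,252)])}
Y={"top":T([(493,279),(632,248),(668,368),(530,400)]),"scene":S([(470,343),(609,413),(535,535),(396,449)])}
for n in G:
    g=np.mean([cast(n,*p,.003) for p in G[n]],0);y=np.mean([cast(n,*p,.003) for p in Y[n]],0)
    d=(g-y)[:2];L=np.linalg.norm(d);yd=d/L;xd=np.array([yd[1],-yd[0]])
    print(n,g.round(4),y.round(4),L, "yaw",np.degrees(np.arctan2(xd[1],xd[0])),"mid",(g+y)/2)
def edges():pass
# plunger triangulation
A=[];B=[]
for n,u,v in (("top",285.9,154.4),("scene",297.6,199.0)):
    e,d=ray(env.camera_info(n),384,u,v);d/=np.linalg.norm(d);P=np.eye(3)-np.outer(d,d);A.append(P);B.append(P@e)
print("plunger",np.linalg.solve(sum(A),sum(B)), [cast("top",285.9,154.4,.0845),cast("scene",297.6,199.,.0845)])
o=lambda n,u,v,z:print(n,cast(n,u,v,z).round(3))
print("putty");o("top",250,172.5,.023);print("cap");o("top",328,161,.01);print('sherd');o("top",323,244,.016);print('laptop');o("top",278,142,.02);o("top",295,141.5,.02);o("top",310,141,.02)
```

```text
top [ 0.4554 -0.1284  0.003 ] [ 0.5119 -0.351   0.003 ] 0.22964136305183874 yaw 14.239294077682993 mid [ 0.48363713 -0.23971193  0.003     ]
scene [ 0.4543 -0.1288  0.003 ] [ 0.5107 -0.3507  0.003 ] 0.22891458134187997 yaw 14.271085656067791 mid [ 0.48248692 -0.23974439  0.003     ]
plunger [ 0.59116442 -0.21132203  0.07915833] [array([ 0.59087819, -0.2115767 ,  0.0845    ]), array([ 0.58644345, -0.21423563,  0.0845    ])]
putty
top [ 0.56  -0.131  0.023]
cap
top [ 0.585 -0.312  0.01 ]
sherd
top [ 0.394 -0.295  0.016]
laptop
top [ 0.63  -0.197  0.02 ]
top [ 0.63  -0.236  0.02 ]
top [ 0.631 -0.27   0.02 ]
```

Request:
play_rows(travel=[[1.9,-3.1,0],[1.9,-3.1,0],[1.9,-3.1,0],[1.9,-3.1,0],[1.9,-3.1,0],[1.9,-3.1,0],[1.9,-3.1,0],[1.9,-3.1,0],[1.9,-3.1,0],[1.9,-3.1,0],[1.9,-3.1,0],[1.9,-3.1,0]], rotation=[[0,0,-0.09],[0,0,-0.09],[0,0,-0.09],[0,0,-0.09],[0,0,-0.09],[0,0,-0.09],[0,0,-0.09],[0,0,-0.09],[0,0,-0.09],[0,0,-0.09],[0,0,-0.09],[0,0,-0.09]], claw=[0,0,0,0,0,0,0,0,0,0,0,0])

```text
time_s: 1.1
position: [0.3532, 0.1492, 0.2271]
tool_rot: [[-0.006, 0.975, 0.222], [0.001, 0.222, -0.975], [-1.0, -0.006, -0.002]]
ft_force: [0.4, 0.5, 0.2]
grip_width: 0.0
```

Request:
play_rows(travel=[[2.0,-3.1,0],[2.0,-3.1,0],[2.0,-3.1,0],[2.0,-3.1,0],[2.0,-3.1,0],[2.0,-3.1,0],[2.0,-3.1,0],[2.0,-3.1,0],[2.0,-3.1,0],[2.0,-3.1,0],[2.0,-3.1,0],[1.5,-2.0,0]], rotation=[[0,0,0.01],[0,0,0.01],[0,0,0],[0,0,0],[0,0,0],[0,0,0],[0,0,0],[0,0,0],[0,0,0],[0,0,0],[0,0,0],[0,0,0]], claw=[0,0,0,0,0,0,0,0,0,0,0,0])

```text
time_s: 2.1
position: [0.5941, -0.2354, 0.2236]
tool_rot: [[-0.012, 0.973, 0.231], [0.004, 0.231, -0.973], [-1.0, -0.011, -0.006]]
ft_force: [-0.6, 0.0, 0.3]
grip_width: 0.0
```

Request:
play_rows(travel=[[0,0,0],[0,0,0]], rotation=[[0,0,0],[0,0,0]], claw=[0,0])

```text
time_s: 2.27
position: [0.5955, -0.2401, 0.2205]
tool_rot: [[-0.014, 0.974, 0.227], [0.005, 0.227, -0.974], [-1.0, -0.013, -0.008]]
ft_force: [-0.2, 0.8, 0.0]
grip_width: 0.0002
```

Run:
```python
from h import *
o=env.observe(); print(o['time_s'],o['position'],o['tool_rot'],o['q'])
ci=env.camera_info("wrist"); print(ci)
im=env.get_image("wrist"); cv2.imwrite("pics/w1.png",im[:,:,::-1])
```

```text
2.2667 [ 0.59547998 -0.24005994  0.22052408] [[-0.01417914  0.97381553  0.22689702]
 [ 0.00482139  0.22698378 -0.9738866 ]
 [-0.99988785 -0.01271492 -0.00791358]] [-32.41867786  32.11421355  58.54400966  -0.20233983  90.17570029
 -45.53558131]
{'vertical_fov': 65.70646984690485, 'cx': 253.4941534780109, 'cy': 192.70351487128346, 'eye': array([ 0.5796705 , -0.16554945,  0.36414275]), 'rotation': array([[ 0.97354399,  0.22142928,  0.05640195],
       [ 0.22812695, -0.92778788, -0.29524183],
       [-0.01304614,  0.30029771, -0.9537563 ]])}
```

View pics/w1.png

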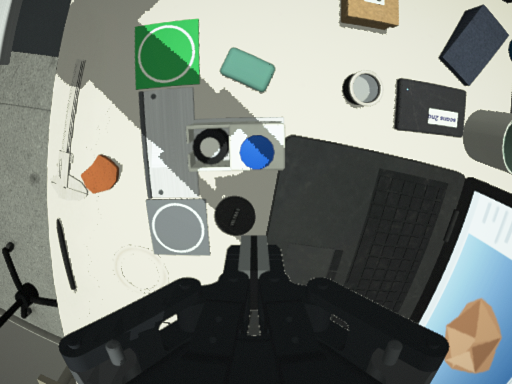

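The wrist view has the plunger at (257,152), the magazine at (210,147), the green ring at (167,53) and the grey ring at (178,228). I'll measure with this view too.

```bash
cat >> h.py <<'E'
def wcast(ci,u,v,z):
    f=192/np.tan(np.radians(ci['vertical_fov']/2)); dx,dy=u-ci['cx'],v-ci['cy']; r=np.hypot(dx,dy); t=r/f
    d=np.array([np.sin(t)*dx/max(r,1e-9),np.sin(t)*dy/max(r,1e-9),np.cos(t)]); d=ci['rotation']@d
    return ci['eye']+d*(z-ci['eye'][2])/d[2]
E
python3 - <<'E'
from h import *
ci=env.camera_info("wrist"); im=cv2.imread("pics/w1.png").astype(int); b,g,r=[im[:,:,i] for i in range(3)]
m=(b-r>70); m[:120]=0;m[185:]=0;m[:,290:]=0;m[:,220:]&=True
for c in blobs(m,100):
    R=cv2.fitEllipse(c);print("blue",R,wcast(ci,*R[0],.0845))
m=(g-r>50)&(g-b>30); m[110:]=0
for c in blobs(m,500):
    R=cv2.minAreaRect(c);P=[wcast(ci,*p,.003) for p in cv2.boxPoints(R)];print("green",R,np.mean(P,0))
print("greyc",wcast(ci,178,228,.003))
print(env.observe()['position'])
E
```

```text
blue ((256.2049865722656, 152.0047607421875), (32.550331115722656, 32.82828140258789), 94.61243438720703) [ 0.58914424 -0.21173282  0.0845    ]
green ((166.5, 53.5), (69.0, 63.0), 90.0) [ 0.45406001 -0.12656826  0.003     ]
greyc [ 0.51198917 -0.35016351  0.003     ]
[ 0.59524435 -0.23983306  0.22040693]
```

Request:
play_rows(travel=[[-0.3,1.4,0],[-0.3,1.4,-1],[0,0,-2],[0,0,-2],[0,0,-2],[0,0,-2],[0,0,-1],[0,0,0]], rotation=[[-0.005,-0.014,0.01],[0,0,0.01],[0,0,0],[0,0,0],[0,0,0],[0,0,0],[0,0,0],[0,0,0]], claw=[0,0,0,0,0,0,0,0])

```text
time_s: 2.98
position: [0.5845, -0.2007, 0.1199]
tool_rot: [[0.002, 0.967, 0.255], [-0.0, 0.255, -0.967], [-1.0, 0.001, 0.001]]
ft_force: [-0.6, -0.5, 0.1]
grip_width: 0.0001
```

Request:
play_rows(travel=[[0.2,-0.4,0],[0.2,-0.4,-0.5],[0,-0.2,-0.5],[0,0,-0.5],[0,0,0],[0,0,0]], rotation=[[0,0,0],[0,0,0],[0,0,0],[0,0,0],[0,0,0],[0,0,0]], claw=[0,0,0,0,0,0])

```text
time_s: 3.48
position: [0.5893, -0.2103, 0.1073]
tool_rot: [[0.006, 0.966, 0.257], [-0.002, 0.257, -0.966], [-1.0, 0.005, 0.004]]
ft_force: [0.9, 0.3, 0.5]
grip_width: 0.0002
```

Request:
play_rows(travel=[[0,-0.1,-0.5],[0,0,-0.5],[0,0,-0.5],[0,0,-0.4],[0,0,-0.4],[0,0,-0.4],[0,0,-0.4]], rotation=[[0,0,0],[0,0,0],[0,0,0],[0,0,0],[0,0,0],[0,0,0],[0,0,0]], claw=[0,0,0,0,0,0,0])

```text
time_s: 4.07
position: [0.5897, -0.2117, 0.0758]
tool_rot: [[0.008, 0.966, 0.257], [-0.004, 0.257, -0.966], [-1.0, 0.007, 0.006]]
ft_force: [-3.3, 1.4, 9.0]
grip_width: -0.0001
```

Request:
play_rows(travel=[[0,0,-0.4],[0,0,-0.4],[0,0,-0.4],[0,0,-0.3],[0,0,-0.2]], rotation=[[0,0,0],[0,0,0],[0,0,0],[0,0,0],[0,0,0]], claw=[0,0,0,0,0])

```text
time_s: 4.48
position: [0.5897, -0.2117, 0.0617]
tool_rot: [[0.01, 0.966, 0.257], [-0.006, 0.257, -0.966], [-1.0, 0.008, 0.009]]
ft_force: [-2.7, 1.3, 8.3]
grip_width: -0.0001
```

Request:
play_rows(travel=[[0,0,-0.2],[0,0,-0.2],[0,0,-0.1]], rotation=[[0,0,0],[0,0,0],[0,0,0]], claw=[0,0,0])

```text
time_s: 4.73
position: [0.5898, -0.2117, 0.0603]
tool_rot: [[0.012, 0.966, 0.258], [-0.008, 0.258, -0.966], [-1.0, 0.01, 0.011]]
ft_force: [-4.1, 1.4, 6.2]
grip_width: -0.0001
```

Request:
play_rows(travel=[[0,0,-0.2],[0,0,-0.2]], rotation=[[0,0,0],[0,0,0]], claw=[0,0])

```text
time_s: 4.9
position: [0.5898, -0.2117, 0.0601]
tool_rot: [[0.014, 0.966, 0.258], [-0.01, 0.259, -0.966], [-1.0, 0.011, 0.013]]
ft_force: [-7.1, 2.0, 19.9]
grip_width: -0.0003
```

Hard stop felt at z = 0.060 with 20 N. Now I'll lift.

Request:
play_rows(travel=[[0,0,0.5],[0,0,0.5],[0,0,0.5],[0,0,0.5],[0,0,0.5],[0,0,1],[0,0,1],[0,0,1],[0,0,1],[0,0,1],[0,0,0],[0,0,0]], rotation=[[0,0,0],[0,0,0],[0,0,0],[0,0,0],[0,0,0],[0,0,0],[0,0,0],[0.01,0.014,0],[0,0,0],[0,0,0],[0,0,0],[0,0,0]], claw=[0,0,0,0,0,0,0,0,0,0,0,0])

```text
time_s: 5.9
position: [0.5899, -0.2116, 0.1431]
tool_rot: [[0.002, 0.966, 0.259], [-0.001, 0.259, -0.966], [-1.0, 0.002, 0.002]]
ft_force: [-0.7, 0.4, 0.2]
grip_width: -0.0
```

Run:
```python
from h import *
for n in ("scene","wrist","top"):
    if n=="wrist": print(env.camera_info("wrist"))
    im=env.get_image(n); cv2.imwrite(f"pics/{n}2.png",im[:,:,::-1])
a=cv2.imread("pics/scene2.png")[120:320,150:390]; b=cv2.imread("pics/wrist2.png")
cv2.imwrite("pics/sc2.png",cv2.resize(a,None,fx=3,fy=3,interpolation=2))
```

```text
{'vertical_fov': 65.70646984690485, 'cx': 253.4941534780109, 'cy': 192.70351487128346, 'eye': array([ 0.56931866, -0.1368733 ,  0.28599004]), 'rotation': array([[ 0.96564023,  0.24660134,  0.08201661],
       [ 0.25987741, -0.91826078, -0.29876559],
       [ 0.00163664,  0.30981434, -0.95079567]])}
```

View pics/sc2.png

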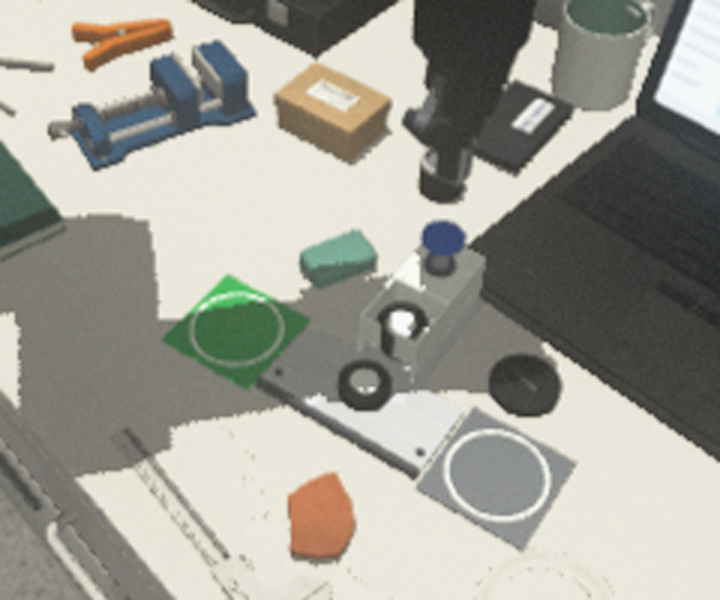

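View pics/wrist2.png

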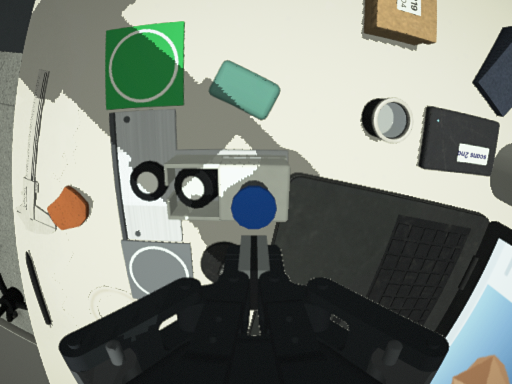

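One puck is out on the apron, at wrist (149,181) and scene (271,247). The plunger is back up and two pucks remain in the magazine.

Run:
```python
from h import *
ci=env.camera_info("wrist"); im=cv2.imread("pics/wrist2.png"); m=(im.max(2)<60); m[:155]=0;m[206:]=0;m[:,168:]=0;m[:,125:]&=True;m[:,:125]=0
D=np.array([.5386,-.2248]);t=np.radians(14.25);X=np.array([np.cos(t),np.sin(t)]);Y=np.array([-X[1],X[0]])
ps=[]
for c in blobs(m,200):
    R=cv2.fitEllipse(cv2.convexHull(c)); p=wcast(ci,*R[0],.015); ps.append(p); print("w",R,p)
im=cv2.imread("pics/scene2.png"); p=cast("scene",150+365/3,120+380/3,.017);ps.append(p);print("s dot",p)
for p in ps: d=p[:2]-D; print("disp frame",d@X,d@Y)
for x,y in ((-.060,-.062),(-.060,-.05),(-.06,.086)): print(x,y,(D+x*X+y*Y).round(4))
```

```text
w ((149.19854736328125, 180.25469970703125), (37.56471252441406, 39.10601043701172), 176.91513061523438) [ 0.4897421  -0.23564664  0.015     ]
s dot [ 0.48898665 -0.23771399  0.017     ]
disp frame -0.05002451881253806 0.0015136378131683746
disp frame -0.0512656132633322 -0.00030414496211300136
-0.06 -0.062 [ 0.4957 -0.2997]
-0.06 -0.05 [ 0.4928 -0.288 ]
-0.06 0.086 [ 0.4593 -0.1562]
```

Request:
play_rows(travel=[[-1.2,-1,0],[-2,-1.8,0],[-2,-1.8,0],[-2,-1.8,0],[-0.8,-0.8,0],[0,0,0],[0,0,0]], rotation=[[0,0,-0.013],[0,0,0],[0,0,0],[0,0,0],[0,0,0],[0,0,0],[0,0,0]], claw=[1.8,1.8,1.8,1.8,1.8,1.8,1.8])

```text
time_s: 6.63
position: [0.5059, -0.2836, 0.138]
tool_rot: [[-0.004, 0.969, 0.248], [0.004, 0.248, -0.969], [-1.0, -0.003, -0.005]]
ft_force: [0.0, -0.6, -0.4]
grip_width: 0.0177
```

Request:
play_rows(travel=[[-0.3,-0.4,-1],[-0.3,-0.3,-2],[0,0,-2],[0,0,-2],[0,0,-1.5],[0,0,-0.8],[0,0,0],[0,0,0]], rotation=[[-0.003,-0.003,0],[0,0,0],[0,0,0],[0,0,0],[0,0,0],[0,0,0],[0,0,0],[0,0,0]], claw=[1.8,1.8,1.8,1.8,1.8,1.8,1.8,1.8])

```text
time_s: 7.3
position: [0.5068, -0.2848, 0.0411]
tool_rot: [[0.003, 0.967, 0.255], [0.0, 0.255, -0.967], [-1.0, 0.003, 0.0]]
ft_force: [0.3, -0.3, 0.1]
grip_width: 0.0181
```

Run:
```python
from h import *
print(env.observe()['position'])
im=env.get_image("wrist"); cv2.imwrite("pics/w3.png",im[:,:,::-1])
im=env.get_image("scene"); cv2.imwrite("pics/s3.png",cv2.resize(im[170:320,190:370,::-1],None,fx=4,fy=4))
```

```text
[ 0.50683541 -0.28483732  0.04110186]
```

View pics/s3.png

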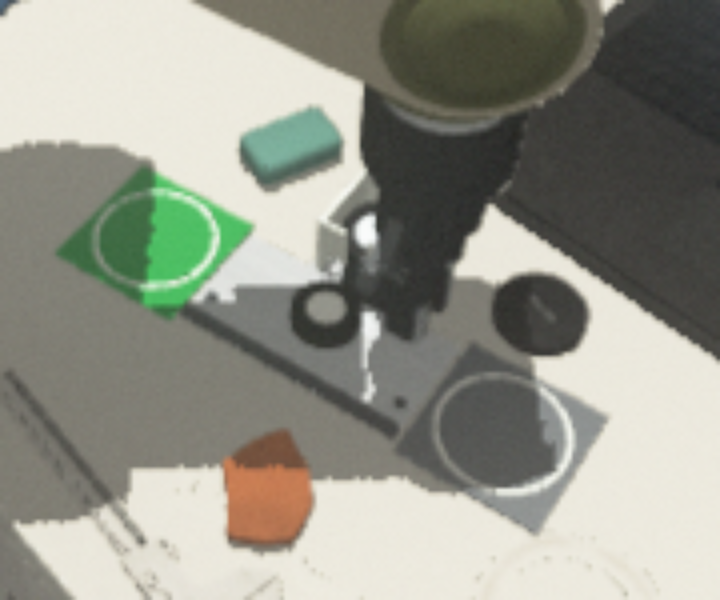

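View pics/w3.png

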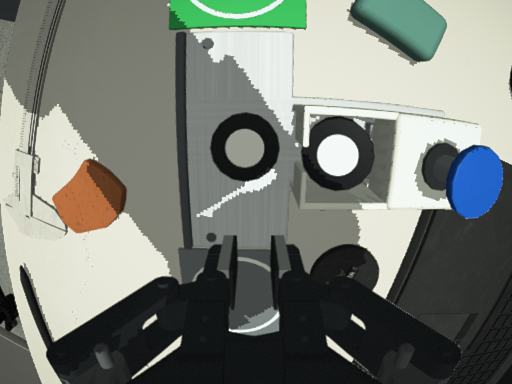

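Request:
play_rows(travel=[[-0.6,-0.3,0],[-0.6,-0.2,0],[-0.2,0,0],[0,0,-0.8],[0,0,-0.8],[0,0,-0.5],[0,0,0],[0,0,0]], rotation=[[0,0,-0.01],[0,0,0],[0,0,0],[0,0,0],[0,0,0],[0,0,0],[0,0,0],[0,0,0]], claw=[2.2,2.2,2.2,2.2,2.2,2.2,2.2,2.2])

```text
time_s: 8.07
position: [0.492, -0.2918, 0.0215]
tool_rot: [[0.008, 0.97, 0.243], [-0.004, 0.243, -0.97], [-1.0, 0.007, 0.006]]
ft_force: [-0.7, -0.0, -1.1]
grip_width: 0.0219
```

Request:
play_rows(travel=[[0.2,0,-0.5],[0.1,0,-0.4],[0,0,-0.1],[0,0,0]], rotation=[[0.004,0.008,0],[0,0,0],[0,0,0],[0,0,0]], claw=[2.2,2.2,2.2,2.2])

```text
time_s: 8.4
position: [0.4957, -0.2917, 0.0102]
tool_rot: [[-0.001, 0.97, 0.243], [0.0, 0.243, -0.97], [-1.0, -0.001, -0.001]]
ft_force: [-1.3, -0.0, 0.1]
grip_width: 0.0222
```

Request:
play_rows(travel=[[-0.12,0.48,0],[-0.12,0.48,0],[-0.12,0.48,0],[-0.12,0.48,0],[-0.12,0.48,0],[-0.12,0.48,0],[-0.12,0.48,0],[-0.12,0.48,0]], rotation=[[0,0,0],[0,0,0],[0,0,0],[0,0,0],[0,0,0],[0,0,0],[0,0,0],[0,0,0]], claw=[2.2,2.2,2.2,2.2,2.2,2.2,2.2,2.2])

```text
time_s: 9.07
position: [0.4853, -0.2497, 0.0108]
tool_rot: [[0.0, 0.97, 0.243], [-0.0, 0.243, -0.97], [-1.0, -0.0, 0.0]]
ft_force: [-0.3, 0.0, -0.3]
grip_width: 0.0219
```

Run:
```python
from h import *
im=env.get_image("wrist"); cv2.imwrite("pics/w4.png",im[:,:,::-1])
D=np.array([.5386,-.2248]);t=np.radians(14.25);X=np.array([np.cos(t),np.sin(t)]);Y=np.array([-X[1],X[0]])
o=env.observe();d=o['position'][:2]-D;print(d@X,d@Y,o['position'],o['ft_force'])
```

```text
-0.0578757779034004 -0.009924345698268576 [ 0.48494792 -0.2486653   0.0106878 ] [-0.28747123  1.00793485  0.44756627]
```

View pics/w4.png

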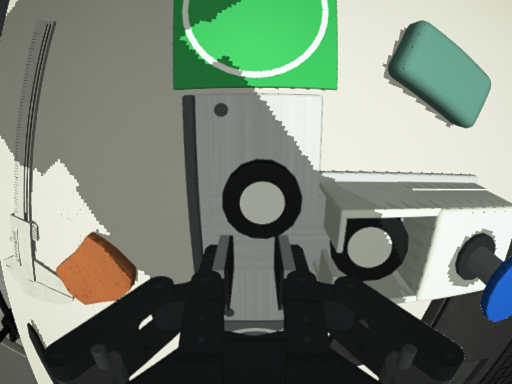

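Request:
play_rows(travel=[[-0.12,0.48,0],[-0.12,0.48,0],[-0.12,0.48,0],[-0.12,0.48,0],[-0.12,0.48,0],[-0.12,0.48,0],[-0.12,0.48,0],[-0.12,0.48,0],[-0.12,0.48,0],[-0.12,0.48,0],[-0.12,0.48,0],[-0.12,0.48,0]], rotation=[[0,0,0],[0,0,0],[0,0,0],[0,0,0],[0,0,0],[0,0,0],[0,0,0],[0,0,0],[0,0,0],[0,0,0],[0,0,0],[0,0,0]], claw=[2.2,2.2,2.2,2.2,2.2,2.2,2.2,2.2,2.2,2.2,2.2,2.2])

```text
time_s: 10.12
position: [0.4694, -0.1857, 0.011]
tool_rot: [[0.0, 0.97, 0.243], [-0.001, 0.243, -0.97], [-1.0, 0.0, 0.001]]
ft_force: [-0.2, -0.8, -0.1]
grip_width: 0.0219
```

Run:
```python
from h import *
im=env.get_image("wrist"); cv2.imwrite("pics/w5.png",im[:,:,::-1])
D=np.array([.5386,-.2248]);t=np.radians(14.25);X=np.array([np.cos(t),np.sin(t)]);Y=np.array([-X[1],X[0]])
o=env.observe();d=o['position'][:2]-D;print(d@X,d@Y,o['position'],o['ft_force'])
```

```text
-0.05765677017371223 0.055969242621670134 [ 0.46894026 -0.18474528  0.01090931] [-0.5814527   1.23262104  0.71753916]
```

View pics/w5.png

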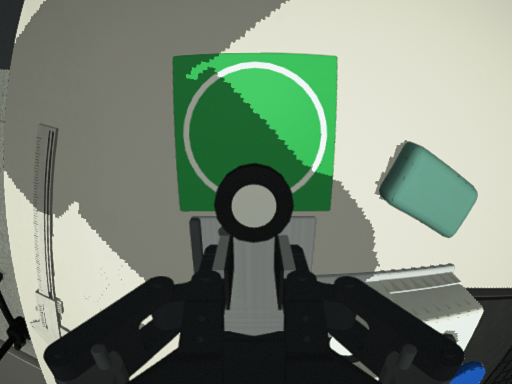

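Request:
play_rows(travel=[[-0.1,0.4,-0.1],[-0.12,0.48,-0.1],[-0.12,0.48,0],[-0.12,0.48,0],[-0.1,0.4,0],[-0.05,0.2,0],[0,0,0]], rotation=[[0,0,0],[0,0,0],[0,0,0],[0,0,0],[0,0,0],[0,0,0],[0,0,0]], claw=[2.2,2.2,2.2,2.2,2.2,2.2,2.2])

```text
time_s: 10.75
position: [0.4623, -0.1576, 0.0088]
tool_rot: [[0.0, 0.97, 0.244], [-0.0, 0.244, -0.97], [-1.0, 0.0, 0.001]]
ft_force: [0.7, -0.6, 0.6]
grip_width: 0.0223
```

Run:
```python
from h import *
im=env.get_image("wrist"); cv2.imwrite("pics/w6.png",im[:,:,::-1])
D=np.array([.5386,-.2248]);t=np.radians(14.25);X=np.array([np.cos(t),np.sin(t)]);Y=np.array([-X[1],X[0]])
o=env.observe();d=o['position'][:2]-D;print(d@X,d@Y,o['position'],o['ft_force'])
```

```text
-0.0573856904956472 0.08368724011999706 [ 0.46238013 -0.15781342  0.00883904] [0.2509695  1.18346009 0.23053348]
```

View pics/w6.png

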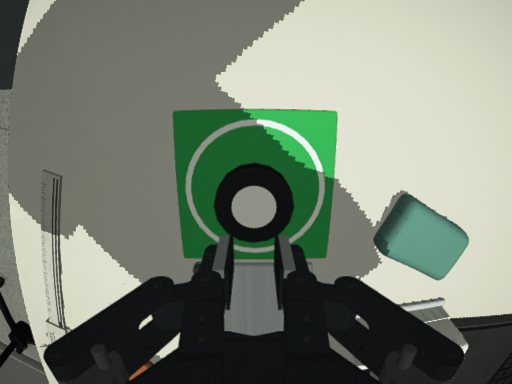

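Run:
```python
from h import *
D=np.array([.5386,-.2248]);t=np.radians(14.25);X=np.array([np.cos(t),np.sin(t)]);Y=np.array([-X[1],X[0]])
ci=env.camera_info("wrist")
for n,u,v,z in (("dot .015",254,207,.015),("ring",255,121,.003),("ringL",186,187,.003),("ringR",325,187,.003),("ringbot",255,251,.003)):
    p=wcast(ci,u,v,z)[:2];print(n,p.round(4),((p-D)@X).round(4),((p-D)@Y).round(4))
```

```text
dot .015 [ 0.456 -0.133] -0.0574 0.1093
ring [ 0.4465 -0.0931] -0.0569 0.1503
ringL [ 0.4193 -0.1354] -0.0936 0.116
ringR [ 0.4911 -0.1172] -0.0195 0.116
ringbot [ 0.4643 -0.1633] -0.0568 0.0779
```

Request:
play_rows(travel=[[-0.05,0.2,0],[-0.05,0.2,0],[0,0,0],[0,0,0],[0.12,-0.48,0],[0.12,-0.48,0],[0.12,-0.48,0.3],[0,0,1],[0,0,2],[0,0,2],[0,0,2],[0,0,2]], rotation=[[0,0,0],[0,0,0],[0,0,0],[0,0,0],[0,0,0],[0,0,0],[0,0,0],[0,0,0],[0,0,0],[0,0,0],[0,0,0],[0,0,0]], claw=[2.2,2.2,2.2,2.2,2.2,2.2,2.2,2.2,2.2,2.2,2.2,2.2])

```text
time_s: 11.8
position: [0.4637, -0.1714, 0.1025]
tool_rot: [[-0.007, 0.97, 0.241], [0.004, 0.241, -0.97], [-1.0, -0.006, -0.006]]
ft_force: [0.4, 0.3, -0.4]
grip_width: 0.0218
```

Request:
play_rows(travel=[[0,-1,1],[0,-1,1],[0,0,0],[0,0,0],[0,0,0],[0,0,0]], rotation=[[0,0,0],[0,0,0],[0,0,0],[0,0,0],[0,0,0],[0,0,0]], claw=[2.2,2.2,2.2,2.2,2.2,2.2])

```text
time_s: 12.3
position: [0.4648, -0.1943, 0.1278]
tool_rot: [[-0.001, 0.971, 0.24], [0.0, 0.24, -0.971], [-1.0, -0.001, -0.0]]
ft_force: [-0.8, -0.1, -0.5]
grip_width: 0.0224
```

Run:
```python
from h import *
ci=env.camera_info("wrist")
im=env.get_image("wrist"); cv2.imwrite("pics/w7.png",im[:,:,::-1])
im=env.get_image("scene"); cv2.imwrite("pics/s7.png",cv2.resize(im[170:320,190:370,::-1],None,fx=4,fy=4))
o=env.observe();print(o['position'],o['ft_force'],o['time_s'])
im=cv2.imread("pics/w7.png").astype(int); b,g,r=[im[:,:,i] for i in range(3)]
m=(g-r>40)&(g-b>25)
for c in blobs(m,800): print("green",cv2.minAreaRect(c))
```

```text
[ 0.46475276 -0.19421666  0.12767916] [ 0.01363508  0.56064006 -0.39662349] 12.4
green ((260.6628112792969, 110.67230224609375), (94.28936767578125, 91.64180755615234), 0.6510604023933411)
```

View pics/w7.png

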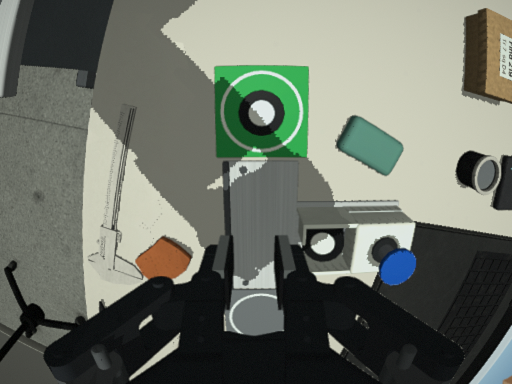

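View pics/s7.png

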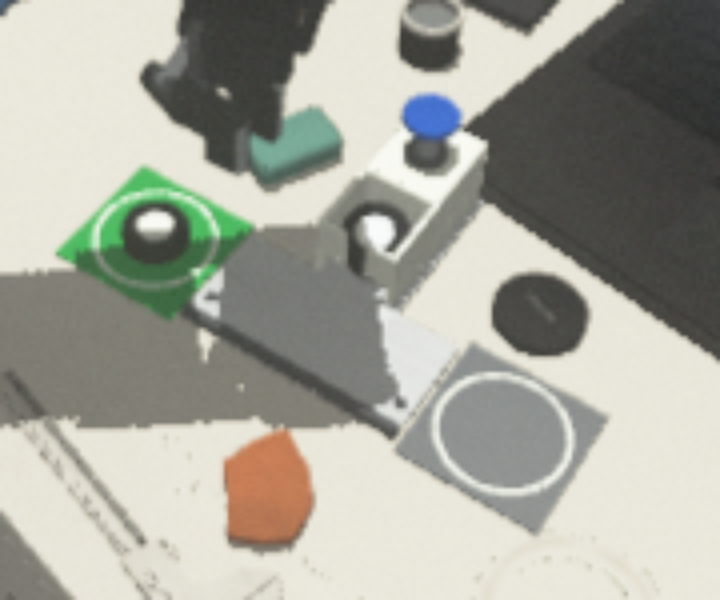

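The puck lies flat and centred in the ring: its dot is at wrist (262,113) and the ring centre at (262,111). The plunger is up, the apron is empty, and the putty, cap and sherd have not moved.

```bash
python3 -c "
from rig import env
print(env.close_job())"
```

```text
the job is handed in; nothing more can be done
None
```

The job is done and handed in at about 12.4 s. One puck was fed out and now lies flat inside the white ring on the green plate.

- **Pressing:** I pressed the plunger once with shut fingers, down to its hard stop (TCP at z = 0.060 m, about 20 N), and let it come back up. One puck came out onto the apron.
- **Nudging:** I pushed the puck sideways with two slightly parted fingertips, without grasping or lifting it, then drew the arm back and up, clear of everything.
- **Last checks:** The final wrist and scene pictures show the puck within a few mm of the ring's centre. The plunger is up, the apron is empty and pucks are still in the magazine. The putty, lens cap and sherd look unmoved; I judged those by eye and did not re-measure them. No check failed. I did not re-check the finds box's position, but the arm never worked near where it stood.

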